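# Open the upper half of a specimen cabinet's split door

## Robot

A 6-joint arm with a two-finger parallel gripper is mounted at the origin on a cart in front of the work surface, level with it; the furniture and walls round the work are solid. World frame = base frame: x ahead of the robot, y to its left, z up, the work surface at z = 0. Lengths are in mm, angles in degrees, forces in N, time in s.
With the tool pointing down it reaches from about 350 to 850 mm from the base axis. Payload 8.1 kg.
Tool frame: the origin (TCP) lies on the centre line of the jaws, within the pads' length; the fingertips stand r.tip_extent ahead of it and the grasp point (between the pads) lies 8 mm behind it (r.tip_extent is the distance from the TCP to the fingertips, in mm); z points along the fingers, y is the direction in which the jaws open and shut (so a half turn about z gives the same grasp; the last joint's range is limited). The gripper opens to 85 mm and grips with 20 to 120 N. Pads are 22 mm wide; open, the fingers measure 114 mm over their backs; the gripper's body (76 mm by 85 mm) begins 54 mm behind the grasp point. The pads swing forward as they close: fully open they stand 13 mm farther back than shut.
Start: joints at [68.503, 7.471, 85.268, -0, 87.261, -4.893], TCP at [171.434, 574.992, 242.292] pointing down, gripper open.
Joint ranges: [-169.43, 169.43], [-51.17, 129.36], [1.28, 143.12], [-76.62, 256.62], [0, 156.53], [-152.29, 152.29]. Speed limits (degrees/s): [136.94, 136.94, 159.86, 180, 180, 180].

## Interface

Orientations are given as [roll, pitch, yaw] about the fixed x, y, z axes, in that order (R = Rz(yaw) Ry(pitch) Rx(roll)).
In Python, from bench import sense, optics, hand_in, spotter, r gives the robot as it stands.
- The arm moves only by the tool apply_moves, never from a script. Its argument "series" is a list of rows, each a list of 3 entries, a list of its own where there are three numbers: the opening, from 0 (shut) to 1 (fully open), then the shift along the world's x, y, z in m, then the turn about the world's z in rad. In form: [[grip, [x, y, z], turn], ...]. A call has 1 to 5 rows; each row is the pose to reach, as a shift and turn from the pose measured when the call began; what a row does not reach only later rows make up. A row lasts 1/8 s, in which the tool goes at most 62.5 mm and 10.7 degrees, less where a joint would pass 70% of its speed; a pose out of reach is approached as far as the arm can. A call with a gripper value outside its range is refused whole. The fingers move at their own pace and stop on an object; "grip_force" is the grip in N (left out, the last holds). Time passes only in rows, so rows that repeat a pose let the fingers close. It gives the time, the measured TCP pose, the force and the opening at its end, in the units of the state.
- sense(): the state, without advancing time (a new reading comes with each control period).
- optics.snapshot(name): name is "scene" or "side" or "wrist"; returns a dict with "color" (400x640x3 uint8, blue, green, red), "intrinsics" (3x3 intrinsics, pixels), "rvec" (rotation vector, rad) and "tvec" (3), from world to camera coordinates, as OpenCV has them. Camera axes: x right, y down, z forward; pixel columns grow to the right and rows downward; lengths in mm; the calibration is good to about 2 mm. A picture is of the moment at which its call begins. There is no depth.
- hand_in(): hands the job in, once; it reports no verdict.
Trained networks look in a picture, given as the dict that the camera call returned (one of the last four; its "shot" number tells which), for a name from the list of things; names that differ only in an ending like _2 or _b are one class to them, and where a whole thing is asked for, a point or a joint stands for the part that bears it (a point fixed in the world has none). Each returns a list of dicts, best first, with "p" (0 to 1); they miss things now and then, are a little off and sometimes report something else, mostly with a low value. They report only what shows in the picture. A call takes as long as a camera call.
- spotter.search_frame(picture, query): "xyz" ([x, y, z] in mm, in the coordinates of the camera as it stood for that picture, good to about 4 mm: the middle of the surface that is visible of it).
- spotter.masks_of(picture, query): "mask" (400x640 bool, what is visible of it).
The state is a dict: "time": time; "joint_pos": joint angles; "qd": joint speeds; "joint_efforts": joint torques, N m; "tool_pos": TCP position; "tcp_rot": TCP orientation; "ft_force": force on the tool from outside, world axes, zero at the start; "wrist_torque": the same for the moment, N m; "finger_gap": finger opening in mm.
Only numpy, scipy, OpenCV 4.12 (cv2) and the standard library are available. Lean on these libraries where they do the work, as an engineer would, in place of code of your own. Each camera call takes 0.05 s, during which the arm holds its last target.

## Task

Open the upper half of the small cabinet's split door so that the vials on its top shelf can be taken: first turn the knob sunk in the cabinet's top about a quarter turn clockwise to lift the bolt off the upper leaf, and then swing the upper leaf out by its handle until it stands about square to the cabinet or further, and leave it and the knob so. The lower leaf must stay shut and bolted all the while, and the timer, the dropper bottle and the petri dish near the cabinet must not be disturbed.

Things in the scene. Friction and masses are not known exactly. Their poses are not given: they have to be found in the camera images.
- cabinet: White cabinet, 150 mm deep (x), 240 wide (y), 240 high, fixed to the table. Origin: centre of its underside; -x points out of its front, z up. Its front is a split door: two grey leaves, each 200 mm wide and 14 thick, one above the other, both hinged on the upright line at the +y side. Leaf front faces at x = -89 mm. Upper leaf z = 103 to 216 mm (clear pane), lower leaf z = 4 to 100 mm (solid).
- well_mouth (a point): Centre of the round well in the cabinet's flat top, at the level of the top (z = 240 mm), on the vertical through the cabinet's origin. The well is 80 mm across and 26 mm deep; the knob sits in its middle.
- bolt_tip (a point): Lower end of the upright steel bolt, 10 mm thick, that holds the upper leaf. It slides in a guide on the strip above the leaf (70 mm to the -y side of the cabinet's middle; guide 18 mm proud, z = 222 to 240 mm). Down, it reaches 8 mm over the front of the leaf's top edge and stops it from opening; the knob lifts it.
- knob_grip (a point): Middle of the sunken knob's bar grip, on its vertical axis: 11.5 mm below the cabinet's top, 14.5 mm above the well's floor. Black bar 32 mm long (this point's x axis, turns with the knob), 12 mm wide (y; grip across it), 20 mm high, top 2.5 mm below the cabinet's top, on a disc of 32 mm diameter, 4 mm high. From the bar's sides to the well's wall: 34 mm.
- knob (a joint): Angle of the knob in rad: 0 = bar points to the cabinet's front (bolt down), grows clockwise seen from above up to its stop at 1.5 (bar across, bolt fully up); it starts between 0 and 0.25. It lifts the bolt by 9.4 mm per rad; the bolt is clear of the upper leaf above about 0.9. It stays where left; friction 0.04 N m.
- upper_handle (a point): Grip point of the upper leaf's handle: an upright round steel bar 12 mm thick, free at its top, its axis 40 mm in front of the leaf's face and 130 mm from the hinge line. The bar runs from a level arm 26 mm below this point to 20 mm above it. The point is 14 mm below the cabinet's top. The point turns with the leaf: -x out of its front face, +y towards the hinge.
- upper_hinge (a point): Point on the vertical hinge line of the upper leaf, at the height of the handle's grip point; it lies in the plane of the leaf's rear face. The handle's grip point is at (-54, -130, 0) mm in this frame, which turns with the leaf.
- upper_leaf (a joint): Opening angle of the upper leaf in rad: 0 = shut, grows as the leaf swings out to the front (turning clockwise seen from above); 1.57 = square to the cabinet, stop at 1.9. It swings lightly and stays where left.
- lower_leaf (a joint): Opening angle of the lower leaf in rad, 0 = shut. To be left shut.
- lower_bolt (a joint): Travel of the steel slide bolt on the lower leaf's front (60 mm above the table, near the leaf's free edge) in m: 0 = shot home into the keeper on the door post, 0.03 = withdrawn. To be left alone.
- timer_centre (a point): Centre of a white kitchen-type timer, 61x61x21 mm, lying loose on the table in front of the cabinet. Not to be disturbed.
- amber_dropper_centre (a point): Centre of a brown dropper bottle with a white cap, 32 mm across, 86 mm high, standing loose at the cabinet's -y side. Not to be disturbed.
- petri_centre (a point): Centre of a petri dish, 59 mm across, 12 mm high, lying loose in front of the cabinet at its +y side. Not to be disturbed.

How it is judged:
By the outcome, as a careful person would: the job done as asked, in the order asked, and still so for the second after the job is handed in, with the robot touching nothing.
It also fails if it takes over 59 s, if anything falls off the work surface, if the arm or the gripper's body presses on something with over 40 N, if the wrist force passes 120 N, or if a joint passes its speed limit or range.

## Working session

There is one attempt and no reset: what is moved stays moved. The work goes in short steps, Python scripts to look and compute and a tool call to move; the robot and the scene stay as the last step left them, time stands still between calls to the robot, and variables do not carry over. Pictures are saved under pics/ and viewed, and the job is handed in when it is done.

Besides the shell and the picture viewer there is one more tool, called as a command line: name --argument value ..., lists and objects as JSON in quotes. apply_moves: Moves the arm, as the interface text tells. Its arguments: {"type":"object","properties":{"series":{"type":"array"},"grip_force":{"type":"number"}},"required":["series"]}

```bash
ls; mkdir -p pics; python3 - <<'E'
from bench import sense, optics, spotter, r
import cv2, numpy as np
print(sense()); print(r.tip_extent)
for n in ["scene","side"]:
    p=optics.snapshot(n); cv2.imwrite(f"pics/{n}0.png",p["color"])
    R,_=cv2.Rodrigues(np.array(p["rvec"],float)); t=np.array(p["tvec"],float).ravel()
    print(n,"cam at",-R.T@t)
    for q in ["cabinet","knob_grip","bolt_tip","upper_handle","timer_centre","amber_dropper_centre","petri_centre","knob","lower_bolt"]:
        try:
            o=spotter.search_frame(p,q)
            for d in o[:2]: print(n,q,round(d["p"],2),(R.T@(np.array(d["xyz"])-t)).round(1))
        except Exception as e: print(q,e)
E
```

```text
pics
{'time': 0.0, 'joint_pos': array([ 6.85041139e+01,  7.51595513e+00,  8.53317783e+01,  4.64321646e-04,
        8.72619147e+01, -4.89349987e+00]), 'qd': array([ 0.008417  ,  0.03900981,  0.01198395,  0.095962  , -0.00783031,
        0.04382356]), 'joint_efforts': array([-1.12424110e-03, -5.69388592e+01, -5.00563502e+01, -3.72679497e-04,
        1.46585639e-02, -3.54237429e-06]), 'tool_pos': array([171.21458837, 574.47777146, 241.21164283]), 'tcp_rot': array([-1.79890791e+02, -9.81546258e-03,  1.63397582e+02]), 'ft_force': array([ 0.21799362, -0.15330485, -0.51952064]), 'wrist_torque': array([-0.00354556,  0.0211382 ,  0.01937831]), 'finger_gap': 85.33100686803841}
11.0
scene cam at [ 165.60733231 -410.09150097  794.50622035]
scene cabinet 0.65 [609.5  27.  212.1]
scene cabinet 0.34 [ 686.6 -107.7   44.4]
scene knob_grip 0.7 [666.   67.4 227.6]
scene upper_handle 0.69 [582.6  48.7 165. ]
scene timer_centre 0.73 [ 524.4 -106.4   19.5]
scene timer_centre 0.39 [607.5  29.6 210.1]
scene amber_dropper_centre 0.77 [ 688.4 -106.5   44.4]
scene petri_centre 0.92 [481.4 202.5   2.1]
scene petri_centre 0.67 [667.1  65.  226.2]
scene knob 0.6 [667.4  68.7 229. ]
scene lower_bolt 0.69 [582.   47.7 160. ]
side cam at [ 431.43851958 -979.11661638  794.21565278]
side cabinet 0.94 [648.8 -28.3 181.4]
side upper_handle 0.95 [574.9  33.5 166.4]
side upper_handle 0.3 [ 688.2 -109.3   40.9]
side timer_centre 0.43 [648.  -29.8 180.8]
side amber_dropper_centre 0.79 [ 688.1 -111.1   45.6]
side petri_centre 0.7 [480.9 198.9  12. ]
side knob 0.66 [653.1 -32.7 180.5]
side knob 0.55 [484.4 196.8   7.5]
```

View pics/scene0.png

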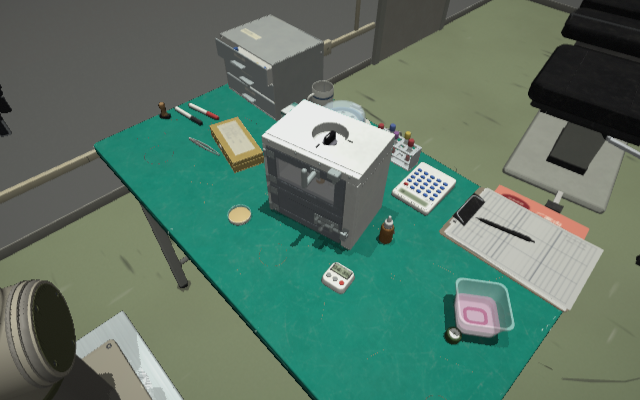

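View pics/side0.png

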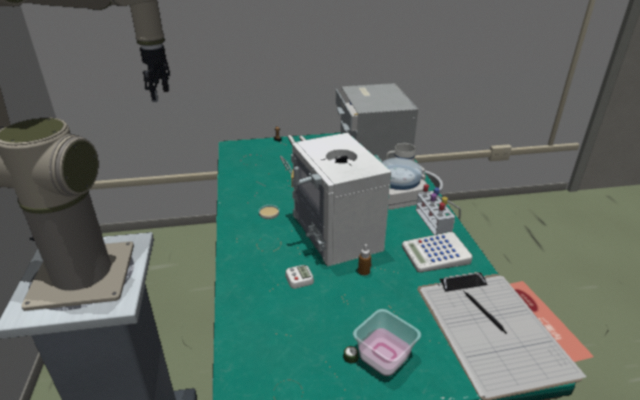

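The scene picture shows the cabinet with its top at about (330,140), the well and black knob at (330,136), the handle at (309,177), the timer at (338,277), the dropper bottle at (387,231) and the petri dish at (239,215). I'll zoom in to fit the cabinet's pose.

```bash
python3 - <<'E'
import cv2
a=cv2.imread("pics/scene0.png")[90:255,225:405]; cv2.imwrite("pics/scene0z.png",cv2.resize(a,None,fx=3.6,fy=3.6,interpolation=cv2.INTER_CUBIC))
a=cv2.imread("pics/side0.png")[125:275,280:400]; cv2.imwrite("pics/side0z.png",cv2.resize(a,None,fx=4,fy=4,interpolation=cv2.INTER_CUBIC))
E
```

```text
(no output)
```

View pics/scene0z.png

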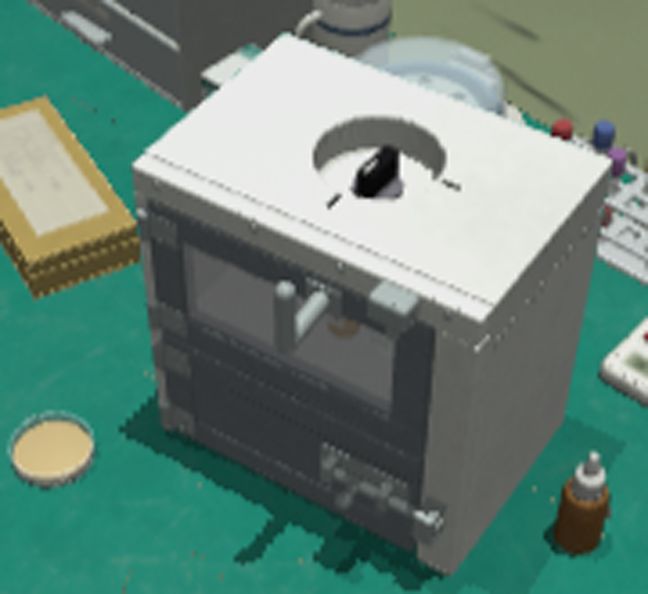

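View pics/side0z.png

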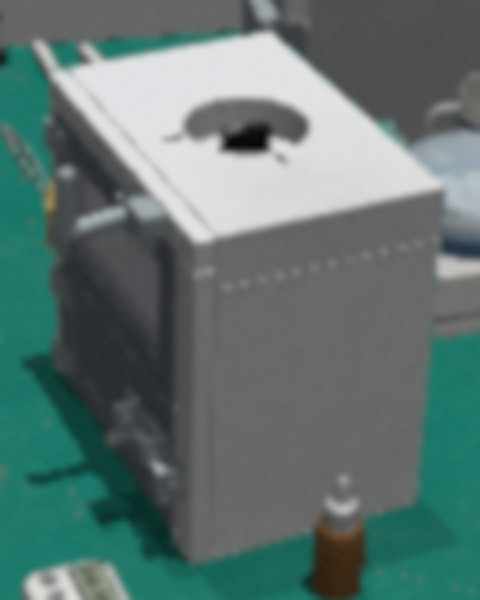

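```bash
cat > h.py <<'E'
import cv2, numpy as np
def cam(p):
    R,_=cv2.Rodrigues(np.array(p["rvec"],float)); return R,np.array(p["tvec"],float).ravel(),np.array(p["intrinsics"],float)
def back(p,uv,z):
    R,t,K=cam(p); d=R.T@np.linalg.inv(K)@np.array([uv[0],uv[1],1.]); c=-R.T@t
    return c+d*(z-c[2])/d[2]
def proj(p,X):
    return cv2.projectPoints(np.array(X,float).reshape(-1,3),np.array(p["rvec"],float),np.array(p["tvec"],float),np.array(p["intrinsics"],float),None)[0].reshape(-1,2)
def cabw(c,X):
    th=c[2]; X=np.array(X,float).reshape(-1,3); R=np.array([[np.cos(th),-np.sin(th),0],[np.sin(th),np.cos(th),0],[0,0,1]])
    return X@R.T+[c[0],c[1],0]
E
python3 - <<'E'
from h import *
from bench import optics
import pickle
A=optics.snapshot("scene");B=optics.snapshot("side")
pickle.dump((A,B),open("ab.pkl","wb"))
sa=lambda u,v:(225+(u+.5)/3.6-.5,90+(v+.5)/3.6-.5)
sb=lambda u,v:(280+(u+.5)/4-.5,125+(v+.5)/4-.5)
pa={k:back(A,sa(*v),240) for k,v in dict(FL=(133,168),BL=(285,35),BR=(612,160),FR=(487,322),well_l=(313,157),well_r=(446,157),seamL=(150,152),seamR=(502,305)).items()}
pb={k:back(B,sb(*v),240) for k,v in dict(FL=(52,75),BL=(268,33),BR=(443,192),FR=(197,243)).items()}
for k in pa: print(k,pa[k].round(1),pb.get(k,np.zeros(3)).round(1))
for P in(pa,pb):
  print([np.linalg.norm(P[a]-P[b]).round(1) for a,b in(("FL","FR"),("BL","BR"),("FL","BL"),("FR","BR"))],[np.degrees(np.arctan2(*(P[a]-P[b])[[1,0]])).round(1) for a,b in(("FL","FR"),("BL","BR"),("BL","FL"),("BR","FR"))])
E
```

```text
FL [551.7 160.8 240. ] [554.2 162.5 240. ]
BL [710.  200.6 240. ] [709.9 204.  240. ]
BR [766.2 -28.8 240. ] [764.2 -32.7 240. ]
FR [609.9 -70.1 240. ] [609.4 -67.2 240. ]
well_l [636.9  95.5 240. ] [0. 0. 0.]
well_r [695.3  41.1 240. ] [0. 0. 0.]
seamL [568.5 165.7 240. ] [0. 0. 0.]
seamR [625.4 -66.9 240. ] [0. 0. 0.]
[np.float64(238.1), np.float64(236.3), np.float64(163.2), np.float64(161.7)] [np.float64(104.1), np.float64(103.8), np.float64(14.1), np.float64(14.8)]
[np.float64(236.3), np.float64(242.8), np.float64(161.2), np.float64(158.6)] [np.float64(103.5), np.float64(102.9), np.float64(14.9), np.float64(12.6)]
```

```bash
python3 - <<'E'
from h import *
import pickle
from scipy.optimize import least_squares
A,B=pickle.load(open("ab.pkl","rb"))
sa=lambda u,v:(225+(u+.5)/3.6-.5,90+(v+.5)/3.6-.5)
sb=lambda u,v:(280+(u+.5)/4-.5,125+(v+.5)/4-.5)
C=dict(FL=(-89,120,240),BL=(75,120,240),BR=(75,-120,240),FR=(-89,-120,240),FR0=(-89,-120,0),BR0=(75,-120,0))
ma=dict(FL=(133,168),BL=(285,35),BR=(612,160),FR=(487,322),FR0=(450,575))
mb=dict(FL=(52,75),BL=(268,33),BR=(443,192),FR=(197,243),FR0=(195,562),BR0=(415,503))
def res(c,parts=False):
    ra=proj(A,cabw(c,[C[k] for k in ma]))-[sa(*v) for v in ma.values()]
    rb=proj(B,cabw(c,[C[k] for k in mb]))-[sb(*v) for v in mb.values()]
    if parts: return ra,rb
    return np.r_[ra.ravel(),rb.ravel()]
s=least_squares(res,[660,70,.25]);c=s.x
sA=least_squares(lambda c:res(c,True)[0].ravel(),c).x;sB=least_squares(lambda c:res(c,True)[1].ravel(),c).x
print(c,np.degrees(c[2]),sA,sB); print(*[x.round(1) for x in res(c,True)])
np.save("c.npy",c)
P=dict(well=(0,0,240),knob=(0,0,228.5),handle=(-129,-30+0,226),hinge=(-75,100,226))
for k,v in P.items(): print(k,cabw(c,v).round(1),proj(A,cabw(c,v)).round(1),proj(B,cabw(c,v)).round(1))
ia,ib=A["color"].copy(),B["color"].copy()
a=np.linspace(0,2*np.pi,40)
for im,p in((ia,A),(ib,B)):
    for k in C: 
        q=proj(p,cabw(c,C[k]))[0]; cv2.circle(im,tuple(int(round(x)) for x in q),1,(0,0,255),-1)
    for q in proj(p,cabw(c,np.c_[40*np.cos(a),40*np.sin(a),0*a+240])): cv2.circle(im,tuple(int(round(x)) for x in q),0,(255,0,255),-1)
    for z in(200,246):
        q=proj(p,cabw(c,(-129,-30,z)))[0]; cv2.circle(im,tuple(int(round(x)) for x in q),1,(0,255,255),-1)
cv2.imwrite("pics/ov_a.png",cv2.resize(ia[90:255,225:405],None,fx=3.6,fy=3.6,interpolation=cv2.INTER_NEAREST))
cv2.imwrite("pics/ov_b.png",cv2.resize(ib[125:275,280:400],None,fx=4,fy=4,interpolation=cv2.INTER_NEAREST))
E
```

```text
[6.66984194e+02 6.94440235e+01 2.41821690e-01] 13.855362226693487 [6.66949559e+02 6.88188127e+01 2.43158816e-01] [6.67170305e+02 7.11902646e+01 2.39710080e-01]
[[-1.  -0.9]
 [-0.6 -0.8]
 [ 0.8 -0.4]
 [-0.9 -0.3]
 [ 0.8  1. ]] [[-1.  -0.3]
 [ 0.4 -0. ]
 [ 1.3 -0.9]
 [ 0.1  0.3]
 [-0.8  1.6]
 [ 0.5  0.5]]
well [[667.   69.4 240. ]] [[330.  132.8]] [[341.4 156.1]]
knob [[667.   69.4 228.5]] [[329.8 137. ]] [[341.3 160.2]]
handle [[548.9   9.4 226. ]] [[308.8 178.2]] [[298.2 176.3]]
hinge [[570.2 148.6 226. ]] [[272.4 140.3]] [[299.4 150. ]]
```

View pics/ov_a.png

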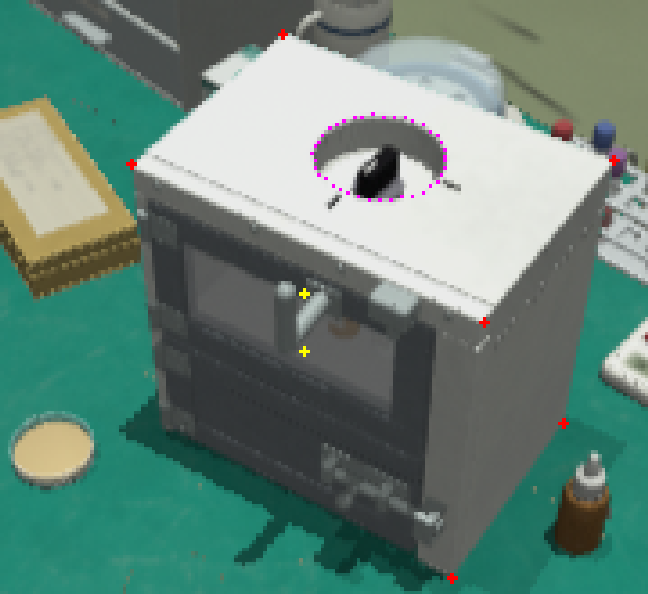

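The overlay matches: the red corners and the magenta well rim lie on the cabinet, and the dropper and petri dish agree with the network's positions. The handle bar stands about 5 px left of my hinge guess at y=100, so I'll measure it.

```bash
python3 - <<'E'
from h import *
import pickle
A,B=pickle.load(open("ab.pkl","rb")); c=np.load("c.npy")
sa=lambda u,v:(225+(u+.5)/3.6-.5,90+(v+.5)/3.6-.5)
th=c[2];Ri=np.array([[np.cos(th),np.sin(th)],[-np.sin(th),np.cos(th)]])
for n,uv,z in(("bar top",(285,288),246),("bar bottom",(286,345),200),("guide top front L",(370,300),240),("guide front R",(406,318),240),("knob front",(365,180),237.5),("knob back",(391,148),237.5)):
    w=back(A,sa(*uv),z); print(n,w.round(1),(Ri@(w[:2]-c[:2])).round(1))
# hinge barrels / leaf free edge on front face plane x=-89: intersect
for n,uv in(("leaf L edge",(152,215)),("leaf R edge low",(425,545)),("leaf R edge up",(435,330))):
    R,t,K=cam(A);d=R.T@np.linalg.inv(K)@np.array([*sa(*uv),1]);o=-R.T@t
    dl=Ri@d[:2];ol=Ri@(o[:2]-c[:2]);s=(-89-ol[0])/dl[0];print(n,(ol+s*dl).round(1),(o[2]+s*d[2]).round(1))
im=A["color"].copy();im=cv2.resize(im[90:255,225:405],None,fx=3.6,fy=3.6)
ib=cv2.resize(B["color"][125:275,280:400],None,fx=4,fy=4)
for y in(-20,-15,-10):
  for I,p,f,o in((im,A,3.6,(225,90)),(ib,B,4,(280,125))):
    q=(proj(p,cabw(c,[(-129,y,200),(-129,y,246)]))+.5-o)*f-.5
    cv2.line(I,*[tuple(int(round(v)) for v in k) for k in q],(0,255 if y==-15 else 0,255),1)
cv2.imwrite("pics/hd.png",np.hstack([im[220:400,200:450],ib[130:310,20:220]]).repeat(1,0))
E
```

```text
bar top [544.3  18.5 246. ] [-131.3  -20.1]
bar bottom [545.2  19.7 200. ] [-130.1  -19.1]
guide top front L [575.9 -15.3 240. ] [-108.8  -60.4]
guide front R [580.3 -38.3 240. ] [-110.   -83.9]
knob front [646.9  61.  237.5] [-21.5  -3.4]
knob back [679.6  71.8 237.5] [12.8 -0.7]
leaf L edge [-89.  106.4] 207.2
leaf R edge low [-89.  -97.5] 20.5
leaf R edge up [-89.  -91.4] 217.1
```

View pics/hd.png

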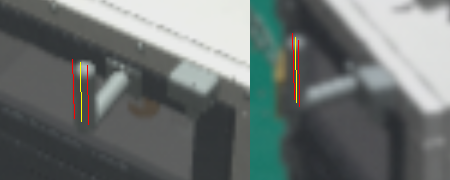

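apply_moves --series '[[1, [0.03, -0.03, 0.05], 0.1], [1, [0.08, -0.07, 0.1], 0.2], [1, [0.12, -0.11, 0.11], 0.3], [1, [0.16, -0.15, 0.11], 0.4], [1, [0.2, -0.19, 0.11], 0.45]]'

```text
time: 1.72
tool_pos: [371.1, 385.3, 353.3]
tcp_rot: [179.9, 0.1, -170.7]
ft_force: [1.7, -0.4, 0.7]
finger_gap: 85.1
```

The yellow line (cabinet y = -15) lies on the bar in both pictures, with the bar's top at zoom pixel (82,65), so the handle is near cabinet (-129,-16).

apply_moves --series '[[1, [0.036, -0.036, 0.0], 0.0], [1, [0.074, -0.077, 0.0], 0.0], [1, [0.11, -0.12, 0.0], 0.0], [1, [0.146, -0.162, 0.0], 0.0], [1, [0.18, -0.205, 0.0], 0.0]]'

```text
time: 2.35
tool_pos: [552.2, 178.8, 353.4]
tcp_rot: [179.9, 0.1, -170.7]
ft_force: [0.8, 1.0, -0.1]
finger_gap: 85.9
```

apply_moves --series '[[1, [0.03, -0.03, 0.0], 0.0], [1, [0.055, -0.06, 0.0], 0.0], [1, [0.08, -0.09, 0.0], 0.0], [1, [0.08, -0.09, 0.0], 0.0]]'

```text
time: 2.85
tool_pos: [633.2, 86.3, 352.4]
tcp_rot: [180.0, 0.0, -170.9]
ft_force: [-0.5, 1.4, -0.3]
finger_gap: 85.6
```

```bash
python3 - <<'E'
from h import *
from bench import *
import pickle
W=optics.snapshot("wrist");pickle.dump(W,open("w.pkl","wb"));cv2.imwrite("pics/w1.png",W["color"])
s=sense();print(s["tool_pos"],s["tcp_rot"],s["joint_pos"])
R,t,K=cam(W);print(-R.T@t)
for q in["knob_grip","upper_handle","bolt_tip"]:
    for d in spotter.search_frame(W,q)[:2]:print(q,d["p"],(R.T@(np.array(d["xyz"])-t)).round(1))
c=np.load("c.npy");print(proj(W,cabw(c,[(0,0,237.5),(-129,-17,246)])))
E
```

```text
[632.47072734  87.75750632 352.72019832] [ 1.79920274e+02  5.81760415e-02 -1.70777941e+02] [ 3.25295640e+00  1.25205037e+01  6.82355267e+01  8.64545870e-02
  9.91943896e+01 -9.59552924e+01]
[563.46905993  74.25628608 483.95206861]
knob_grip 0.81 [666.1  69.3 228.4]
bolt_tip 0.61 [641.5  69.4 238.7]
[[300.82138488 233.22696667]
 [257.89627748  74.02617268]]
```

View pics/w1.png

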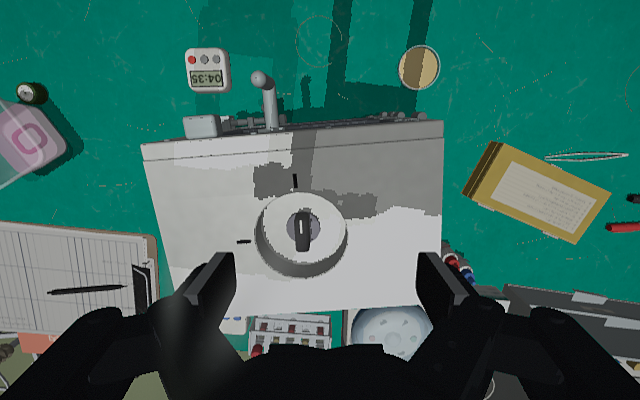

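The wrist picture shows the knob bar at (302,231) in the well, the handle's top at (261,79) and the bolt guide at (201,126), all close to the predictions. I'll refine the knob's angle and the handle from a zoom.

```bash
python3 - <<'E'
from h import *
import pickle
W=pickle.load(open("w.pkl","rb"));im=W["color"]
a=cv2.resize(im[180:285,245:360],None,fx=5,fy=5,interpolation=cv2.INTER_CUBIC)
b=cv2.resize(im[60:150,170:300],None,fx=5,fy=5,interpolation=cv2.INTER_CUBIC)[:, :]
cv2.imwrite("pics/w1k.png",a);cv2.imwrite("pics/w1h.png",b)
c=np.load("c.npy")
# front/back edge check
for n,uv in(("FL",(443,121)),("FR",(141,145))):
    w=back(W,uv,240);print(n,w,cabw(c,(-89,120 if n=="FL" else -120,240)))
E
```

```text
FL [556.15466319 165.06292042 240.        ] [[551.83719144 164.63944265 240.        ]]
FR [611.89468272 -65.11935164 240.        ] [[609.31040127 -68.37735964 240.        ]]
```

View pics/w1k.png

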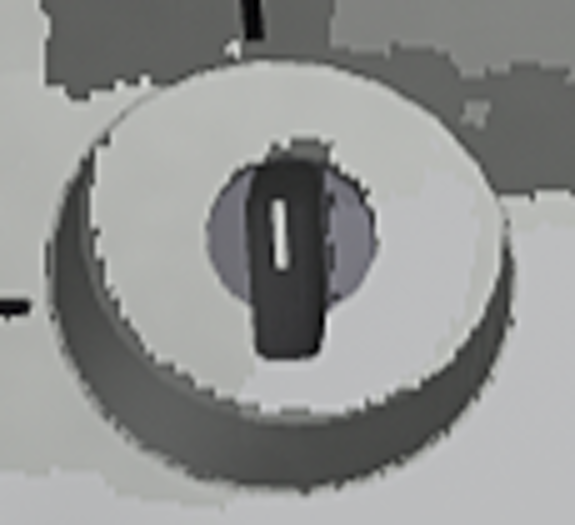

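View pics/w1h.png

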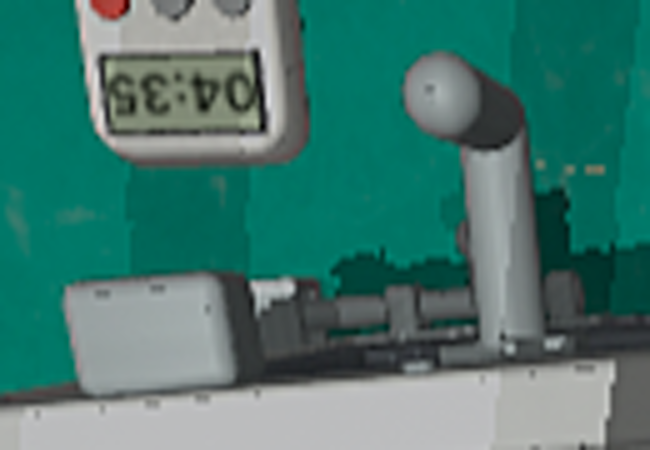

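```bash
python3 - <<'E'
from h import *
import pickle
from scipy.optimize import least_squares
W=pickle.load(open("w.pkl","rb"));c=np.load("c.npy");th=c[2]
sk=lambda u,v:(245+(u+.5)/5-.5,180+(v+.5)/5-.5); sh=lambda u,v:(170+(u+.5)/5-.5,60+(v+.5)/5-.5)
pts=np.array([back(W,sk(*p),240)[:2] for p in[(47,255),(513,285),(280,60),(290,490),(110,135),(425,115),(500,200),(120,415),(450,410),(70,340),(180,470),(390,465)]])
s=least_squares(lambda q:np.hypot(*(pts-q[:2]).T)-q[2],[667,69,40]);print("well",s.x,s.fun.round(1))
for n,a,b,z in(("mark",(278,198),(286,270),237.5),("bar L",(256,185),(258,350),237.5),("slot front",(248,0),(254,40),240),("barR",(300,185),(322,340),237.5)):
    A,B=back(W,sk(*a),z),back(W,sk(*b),z);d=B-A;print(n,A.round(1),B.round(1),"ang rel cab cw deg",np.degrees(th-np.arctan2(d[1],d[0])).round(1))
Ri=np.array([[np.cos(th),np.sin(th)],[-np.sin(th),np.cos(th)]])
w0=s.x[:2]
for n,p,z in(("handle top",(440,95),246),("guide L top",(66,290),240),("guide R",(238,280),240)):
    w=back(W,sh(*p),z)[:2];print(n,w,(Ri@(w-c[:2])).round(1),(Ri@(w-w0)).round(1))
a,b=back(W,(141,145),240),back(W,(443,121),240);d=(b-a);print("front edge dir",np.degrees(np.arctan2(-d[0],d[1])),np.linalg.norm(d))
m=np.zeros((400,640),np.uint8);g=cv2.cvtColor(W["color"],cv2.COLOR_BGR2GRAY);m[205:255,285:320]=(g[205:255,285:320]<75)
n,l,st,ce=cv2.connectedComponentsWithStats(m);i=1+np.argmax(st[1:,4]);print(st[i],ce[i],cv2.minAreaRect(np.argwhere(l==i)[:,::-1].astype(np.float32)))
E
```

```text
well [668.71061652  70.02036705  39.3962815 ] [ 1.   0.4  0.3  0.6 -0.6 -0.5  0.8 -1.  -1.6 -0.8  1.3  0.1]
mark [654.3  67.2 237.5] [667.2  70.3 237.5] ang rel cab cw deg 0.0
bar L [652.6  63.1 237.5] [683.   67.6 237.5] ang rel cab cw deg 5.6
slot front [620.3  57.7 240. ] [626.8  59.6 240. ] ang rel cab cw deg -2.1
barR [651.4  70.5 237.5] [679.3  78.4 237.5] ang rel cab cw deg -1.9
handle top [548.91602193  22.13704257] [-126.   -17.7] [-127.8  -17.8]
guide L top [585.6287075  -33.22656348] [-103.6  -80.2] [-105.4  -80.3]
guide R [579.9227285   -7.20350289] [-102.9  -53.6] [-104.7  -53.7]
front edge dir 13.612478205628477 236.83502305938865
[291 211  27  41 585] [302.72478632 230.51452991] ((306.0399475097656, 230.46365356445312), (39.9980354309082, 25.406991958618164), 81.38435363769531)
```

Knob centre is about (667.8, 69.7), its angle 0–5° and the handle at cabinet (-128.5,-17.5), which puts the hinge at y≈112. I'll align above the knob with the jaws partly closed.

apply_moves --series '[[0.33, [0.02, -0.01, -0.02], 0.02], [0.33, [0.0355, -0.018, -0.05], 0.045], [0.33, [0.0355, -0.018, -0.05], 0.045], [0.33, [0.0355, -0.018, -0.05], 0.045], [0.33, [0.0355, -0.018, -0.05], 0.045]]' --grip_force 50

```text
time: 3.68
tool_pos: [667.4, 72.4, 305.9]
tcp_rot: [179.9, 0.3, -168.0]
ft_force: [-0.3, 0.2, 0.6]
finger_gap: 28.4
```

```bash
python3 - <<'E'
from h import *
from bench import *
for i in range(3):
    W=optics.snapshot("wrist");s=sense();print(s["tool_pos"],s["tcp_rot"],s["finger_gap"])
cv2.imwrite("pics/w2.png",W["color"])
a=optics.snapshot("scene")["color"];cv2.imwrite("pics/s2.png",cv2.resize(a[30:255,180:430],None,fx=3,fy=2.6))
E
```

```text
[667.42987955  72.26443273 305.75145905] [ 179.94121914    0.28867786 -168.00695283] 28.201564967037623
[667.4056351   72.14241303 305.43607911] [ 179.93857009    0.26659528 -168.01078986] 28.138056297362688
[667.3692077   72.01080184 305.05801571] [ 179.93370511    0.2384024  -168.01803834] 27.92934588938272
```

View pics/w2.png

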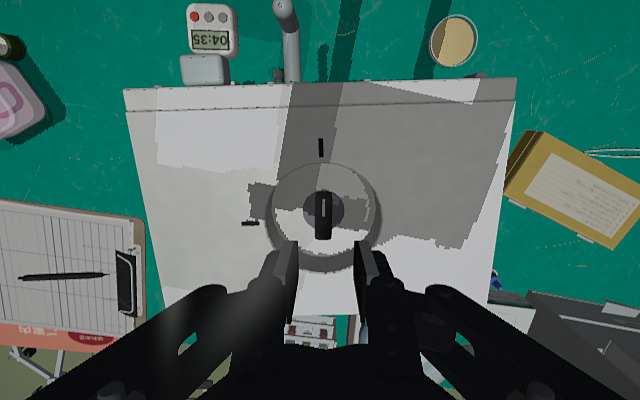

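View pics/s2.png

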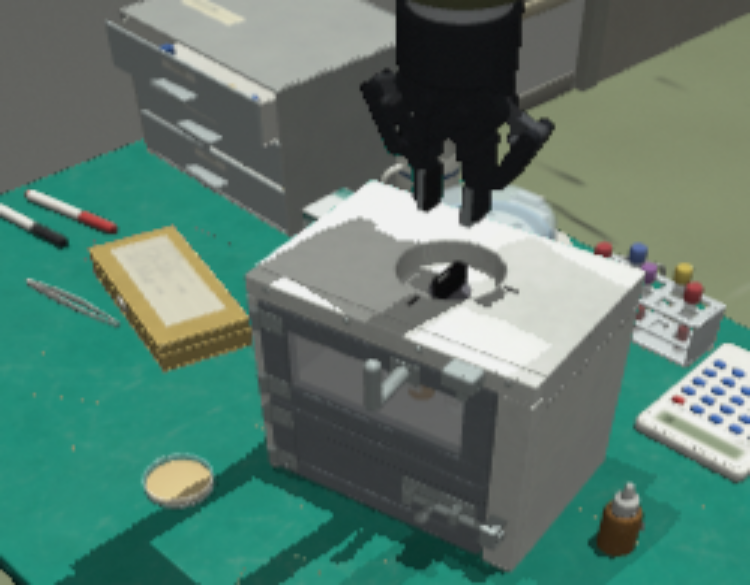

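The bar's mark at (323,210) runs parallel to the image's vertical axis and lies between the fingertips, and the scene view shows the fingers above the well. I'll descend halfway, check, and then go on.

apply_moves --series '[[0.33, [0.0005, -0.0022, -0.02], 0], [0.33, [0.0005, -0.0022, -0.04], 0], [0.33, [0.0005, -0.0022, -0.045], 0], [0.33, [0.0005, -0.0022, -0.045], 0], [0.33, [0.0005, -0.0022, -0.045], 0]]'

```text
time: 4.5
tool_pos: [668.2, 69.7, 260.4]
tcp_rot: [179.9, 0.3, -168.0]
ft_force: [1.0, -0.2, 1.0]
finger_gap: 28.4
```

```bash
python3 - <<'E'
from h import *
from bench import *
for i in range(4):
    W=optics.snapshot("wrist")
s=sense();print(s["tool_pos"],s["tcp_rot"],s["finger_gap"],s["ft_force"])
cv2.imwrite("pics/w3.png",W["color"])
a=optics.snapshot("scene")["color"];cv2.imwrite("pics/s3.png",cv2.resize(a[50:220,240:400],None,fx=4,fy=3.5))
E
```

```text
[668.149153    69.72688273 260.46944269] [ 179.94395088    0.2768456  -168.02072334] 27.98666409636682 [-0.79425034  0.15356101 -0.08075104]
```

View pics/w3.png

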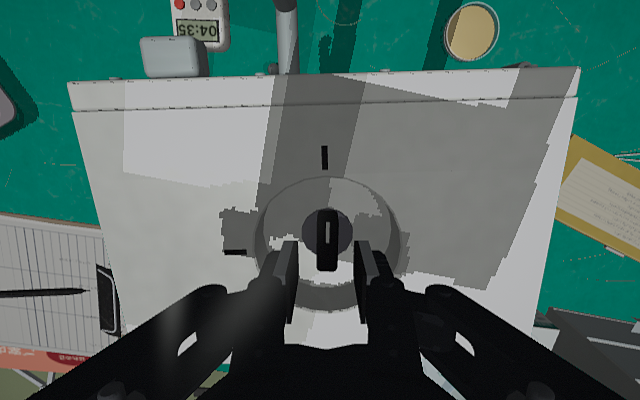

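View pics/s3.png

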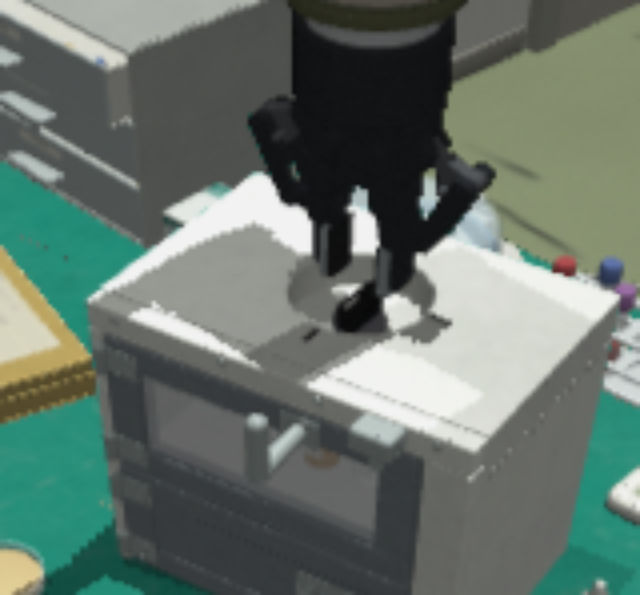

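The fingertips at (290,265) and (362,265) straddle the bar at (327,240) about evenly, inside the well's rim. I'll go down to TCP z≈232 and close.

apply_moves --series '[[0.33, [0, 0, -0.015], 0], [0.33, [0, 0, -0.028], 0], [0.33, [0, 0, -0.028], 0], [0.33, [0, 0, -0.028], 0]]'

```text
time: 5.25
tool_pos: [667.7, 69.7, 231.5]
tcp_rot: [179.9, 0.2, -168.0]
ft_force: [-0.2, -0.2, -0.1]
finger_gap: 28.3
```

apply_moves --series '[[0.0, [0, 0, 0], 0], [0.0, [0, 0, 0], 0], [0.0, [0, 0, 0], 0], [0.0, [0, 0, 0], 0], [0.0, [0, 0, 0], 0]]'

```text
time: 5.88
tool_pos: [667.5, 70.2, 231.7]
tcp_rot: [179.9, 0.2, -168.0]
ft_force: [-3.3, 4.3, 3.3]
finger_gap: 10.7
```

```bash
python3 - <<'E'
from h import *
from bench import *
W=optics.snapshot("wrist")
s=sense();print(s["tool_pos"],s["tcp_rot"],s["finger_gap"],s["ft_force"],s["wrist_torque"])
cv2.imwrite("pics/w4.png",W["color"])
E
```

```text
[667.49428227  70.2242537  231.65578553] [ 179.88846368    0.18220418 -167.99683242] 10.583754019666582 [-3.65739597  4.87086397  2.16563376] [ 0.66506829  0.51957846 -0.03181143]
```

View pics/w4.png

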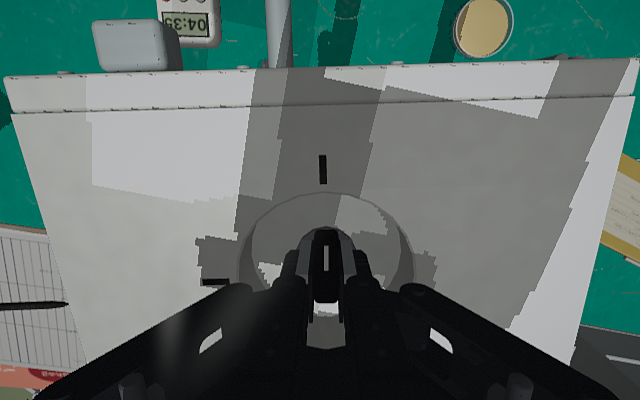

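Grip is on the bar (gap 10.6 mm, side load about 6 N) with the bar at (327,262) between the pads. Now I'll turn it clockwise.

apply_moves --series '[[0.0, [0, 0, 0], -0.12], [0.0, [0, 0, 0], -0.26], [0.0, [0, 0, 0], -0.4], [0.0, [0, 0, 0], -0.54], [0.0, [0, 0, 0], -0.68]]'

```text
time: 6.55
tool_pos: [667.5, 71.0, 231.7]
tcp_rot: [179.8, 0.2, 152.8]
ft_force: [-0.0, 5.6, 1.4]
finger_gap: 10.9
```

apply_moves --series '[[0.0, [0, 0, 0], -0.1], [0.0, [0, 0, 0], -0.24], [0.0, [0, 0, 0], -0.38], [0.0, [0, 0, 0], -0.5], [0.0, [0, 0, 0], -0.5]]'

```text
time: 7.18
tool_pos: [667.9, 71.5, 231.7]
tcp_rot: [179.8, 0.2, 124.2]
ft_force: [1.8, 5.1, -0.6]
finger_gap: 10.8
```

```bash
python3 - <<'E'
from h import *
from bench import *
W=optics.snapshot("wrist")
s=sense();print(s["tool_pos"],s["tcp_rot"],s["finger_gap"],s["ft_force"],s["wrist_torque"])
print("knob", np.radians(193.86-(s["tcp_rot"][2]%360)))
cv2.imwrite("pics/w5.png",W["color"])
a=optics.snapshot("scene")["color"];cv2.imwrite("pics/s5.png",cv2.resize(a[50:220,240:400],None,fx=4,fy=3.5))
E
```

```text
[667.88911773  71.49215423 231.68410881] [1.79766688e+02 1.62849457e-01 1.24339486e+02] 10.745623022492076 [1.47891156 5.73592107 0.13758698] [ 0.78697218 -0.16061167 -0.02929396]
knob 1.2133618720740242
```

View pics/w5.png

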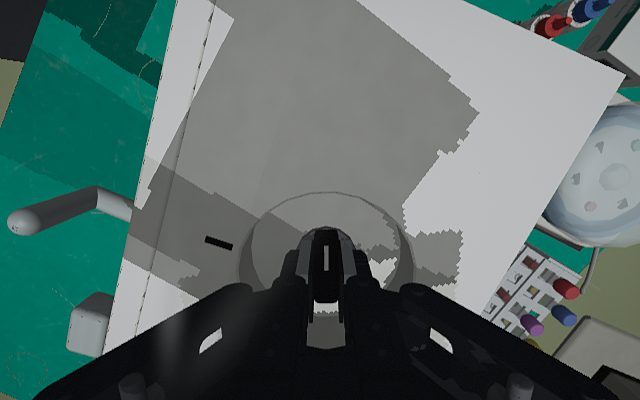

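View pics/s5.png

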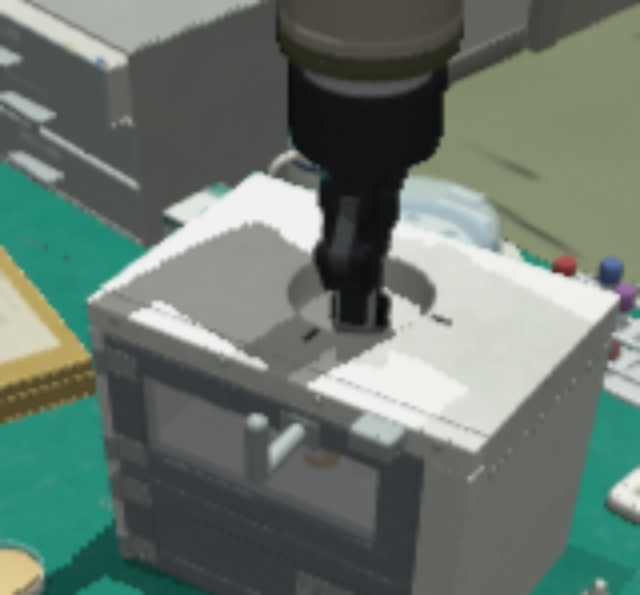

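The gripper and bar turned together, to a knob angle of about 1.21 rad. I'll continue to about 1.43 with a small y correction.

apply_moves --series '[[0.0, [0, -0.001, 0], -0.12], [0.0, [0, -0.001, 0], -0.22], [0.0, [0, -0.001, 0], -0.23], [0.0, [0, -0.001, 0], -0.23]]'

```text
time: 7.78
tool_pos: [668.1, 71.6, 231.7]
tcp_rot: [179.7, 0.1, 111.4]
ft_force: [1.2, 8.1, 0.7]
finger_gap: 10.6
```

```bash
python3 - <<'E'
from bench import *
import numpy as np
s=sense();print(s["tool_pos"],s["tcp_rot"],s["finger_gap"],s["ft_force"],s["wrist_torque"])
print("knob", np.radians(193.86-(s["tcp_rot"][2]%360)))
E
```

```text
[668.12409905  71.58959924 231.69504182] [1.79698592e+02 9.76730411e-02 1.11421847e+02] 10.63914384256142 [1.16998604 8.14631987 0.68585556] [ 1.19576729 -0.06990954 -0.05674792]
knob 1.4388171964362655
```

Knob is at about 1.44 rad. I'll release and rise.

apply_moves --series '[[0.33, [0, 0, 0], 0], [0.33, [0, 0, 0], 0], [0.33, [0, 0, 0], 0], [0.33, [0, 0, 0], 0]]'

```text
time: 8.28
tool_pos: [668.2, 71.2, 231.7]
tcp_rot: [179.7, 0.1, 111.4]
ft_force: [-0.3, 0.5, 0.1]
finger_gap: 28.1
```

apply_moves --series '[[0.33, [0, 0, 0.03], 0], [0.33, [0, 0, 0.07], 0], [0.33, [-0.02, -0.02, 0.1], 0.15], [0.33, [-0.06, -0.04, 0.1], 0.3], [0.33, [-0.09, -0.05, 0.1], 0.45]]'

```text
time: 8.9
tool_pos: [577.2, 20.3, 332.5]
tcp_rot: [179.7, 0.2, 137.5]
ft_force: [0.4, 0.2, -0.6]
finger_gap: 28.6
```

apply_moves --series '[[0.33, [-0.02, 0, 0], 0.18], [0.33, [-0.03, 0, 0], 0.36], [0.33, [-0.03, 0, 0], 0.54], [0.33, [-0.03, 0, 0], 0.7], [0.33, [-0.03, 0, 0], 0.8]]'

```text
time: 9.52
tool_pos: [547.2, 20.1, 332.7]
tcp_rot: [179.7, 0.2, -176.5]
ft_force: [0.9, 0.7, -0.8]
finger_gap: 28.1
```

```bash
python3 - <<'E'
from h import *
from bench import *
import pickle
for i in range(3):W=optics.snapshot("wrist")
s=sense();print(s["tool_pos"],s["tcp_rot"],s["finger_gap"],s["ft_force"],s["joint_pos"])
cv2.imwrite("pics/w6.png",W["color"]);pickle.dump(W,open("w6.pkl","wb"))
a=optics.snapshot("scene")["color"];cv2.imwrite("pics/s6.png",cv2.resize(a[50:220,240:400],None,fx=4,fy=3.5,interpolation=cv2.INTER_CUBIC))
c=np.load("c.npy");print(proj(W,cabw(c,[(0,0,237.5),(-129,-17.5,246)])))
E
```

```text
[547.22477962  20.14897825 332.60740771] [ 179.67982432    0.19586442 -176.80682607] 28.193187709701895 [ 0.00666778  0.11470544 -0.41815026] [ -3.47744926  -1.98643794  85.6943971    0.34272264  96.13458578
 -96.63407731]
[[372.94269513 337.01871432]
 [327.70738805 207.63835887]]
```

View pics/w6.png

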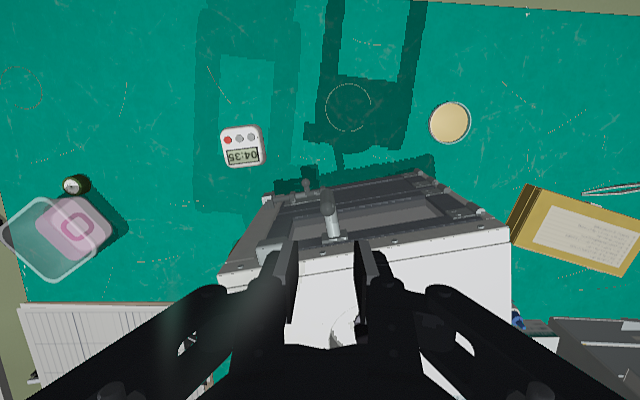

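View pics/s6.png

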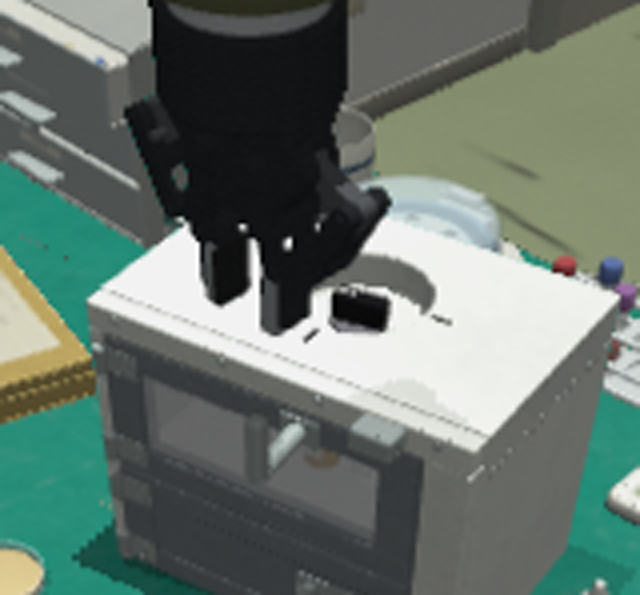

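The knob bar now lies across in the scene picture at (360,308). In the wrist picture the handle bar's top is near (327,197), a little off the prediction, so I'll refine it.

```bash
python3 - <<'E'
import pickle,cv2
W=pickle.load(open("w6.pkl","rb"))
cv2.imwrite("pics/w6z.png",cv2.resize(W["color"][170:270,255:395],None,fx=5,fy=5,interpolation=cv2.INTER_CUBIC))
E
```

```text
(no output)
```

View pics/w6z.png

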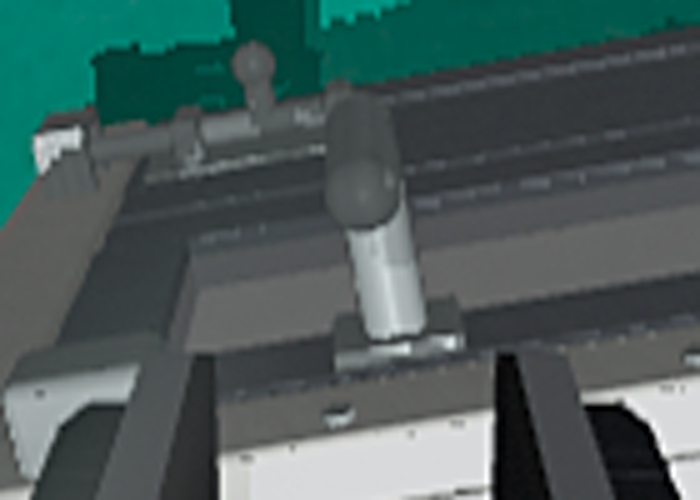

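apply_moves --series '[[0.36, [0.0003, 0.0016, -0.02], 0.1], [0.36, [0.0003, 0.0016, -0.05], 0.186], [0.36, [0.0003, 0.0016, -0.055], 0.186], [0.36, [0.0003, 0.0016, -0.055], 0.186], [0.36, [0.0003, 0.0016, -0.055], 0.186]]'

```text
time: 10.35
tool_pos: [548.2, 21.7, 279.2]
tcp_rot: [179.7, 0.3, -166.3]
ft_force: [-0.3, -0.0, 0.6]
finger_gap: 30.9
```

```bash
python3 - <<'E'
from h import *
from bench import *
import pickle
for i in range(2):W=optics.snapshot("wrist")
s=sense();print(s["tool_pos"],s["tcp_rot"],s["finger_gap"],s["ft_force"],s["joint_pos"])
cv2.imwrite("pics/w7.png",W["color"])
c=np.load("c.npy");print(proj(W,cabw(c,[(-129,-17.5,246)])))
a=optics.snapshot("side")["color"];cv2.imwrite("pics/sd7.png",cv2.resize(a[60:260,260:420],None,fx=4,fy=3,interpolation=cv2.INTER_CUBIC))
E
```

```text
[548.13489236  21.74895909 278.99150061] [ 179.71102988    0.3089278  -166.23955293] 30.644212222075968 [0.13824546 0.04185246 0.63120541] [  -3.32101342   -1.47628483   90.72056598    0.36698115   90.54528679
 -107.07807311]
[[327.16898272 234.15095708]]
```

View pics/w7.png

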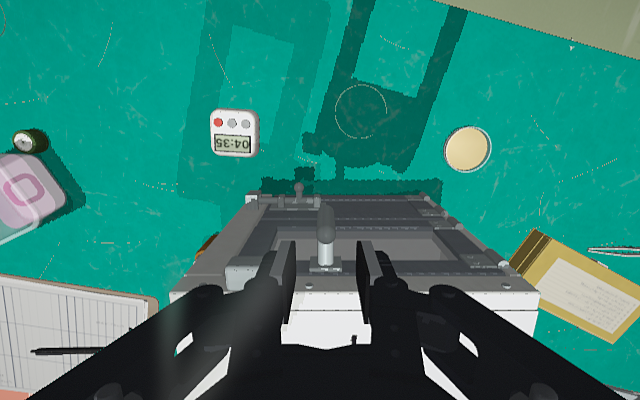

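View pics/sd7.png

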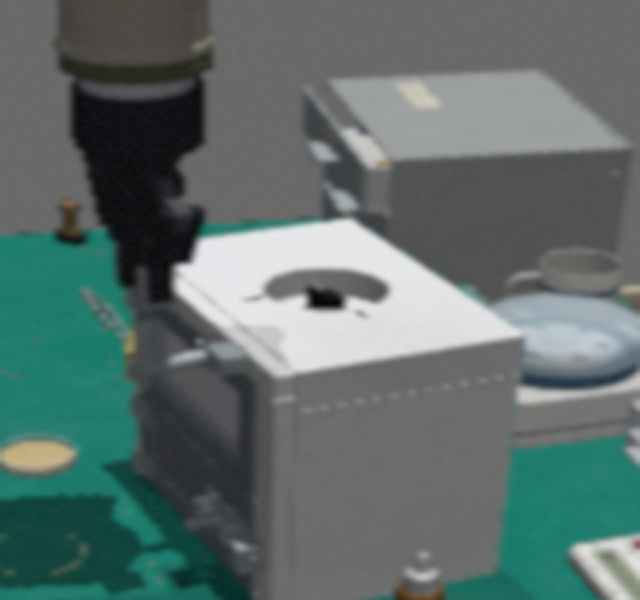

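The handle's top at (327,236) sits on the mid-line between the fingertips (288 and 365), as predicted. I'll go down and close.

apply_moves --series '[[0.36, [-0.0005, 0, -0.02], 0], [0.36, [-0.0005, 0, -0.04], 0], [0.36, [-0.0005, 0, -0.054], 0], [0.36, [-0.0005, 0, -0.054], 0], [0.36, [-0.0005, 0, -0.054], 0]]'

```text
time: 11.12
tool_pos: [547.7, 21.7, 225.1]
tcp_rot: [179.7, 0.3, -166.2]
ft_force: [-0.1, -0.3, -0.2]
finger_gap: 31.0
```

apply_moves --series '[[0.0, [0, 0, 0], 0], [0.0, [0, 0, 0], 0], [0.0, [0, 0, 0], 0], [0.0, [0, 0, 0], 0]]' --grip_force 50

```text
time: 11.62
tool_pos: [548.2, 21.9, 226.1]
tcp_rot: [179.7, 0.4, -166.2]
ft_force: [-0.9, 1.6, 6.1]
finger_gap: 9.9
```

```bash
python3 - <<'E'
from h import *
from bench import *
W=optics.snapshot("wrist")
s=sense();print(s["tool_pos"],s["tcp_rot"],s["finger_gap"],s["ft_force"],s["wrist_torque"])
cv2.imwrite("pics/w8.png",W["color"])
c=np.load("c.npy");p0=s["tool_pos"][:2]
h=cabw(c,(-75,112.5,0))[0,:2];d=p0-h
print("hinge",h,"grip rel cab",np.hypot(*d),np.hypot(54,130))
for a in np.radians([5,10,15,20,30,40,50,60,70,80,90,97,100]):
    R=np.array([[np.cos(a),np.sin(a)],[-np.sin(a),np.cos(a)]]);print(round(np.degrees(a)),(-a).round(3),((R@d-d)/1000).round(4),(h+R@d).round(1))
E
```

```text
[548.18220274  21.929372   226.09383378] [ 179.72163793    0.40328868 -166.22115261] 9.958024295211374 [-1.41477958  2.03660642  5.72760777] [ 0.24120526  0.14812619 -0.00910191]
hinge [567.22587604 160.71027149] grip rel cab 140.08140331920768 140.7693148381422
5 -0.087 [-0.012   0.0022] [536.2  24.1]
10 -0.175 [-0.0238  0.0054] [524.4  27.3]
15 -0.262 [-0.0353  0.0097] [512.9  31.6]
20 -0.349 [-0.0463  0.0149] [501.9  36.8]
30 -0.524 [-0.0668  0.0281] [481.3  50. ]
40 -0.698 [-0.0848  0.0447] [463.4  66.6]
50 -0.873 [-0.0995  0.0642] [448.7  86.1]
60 -1.047 [-0.1107  0.0859] [437.5 107.8]
70 -1.222 [-0.1179  0.1092] [430.3 131.1]
80 -1.396 [-0.1209  0.1334] [427.2 155.4]
90 -1.571 [-0.1197  0.1578] [428.4 179.8]
97 -1.693 [-0.1164  0.1746] [431.8 196.5]
100 -1.745 [-0.1143  0.1816] [433.9 203.6]
```

View pics/w8.png

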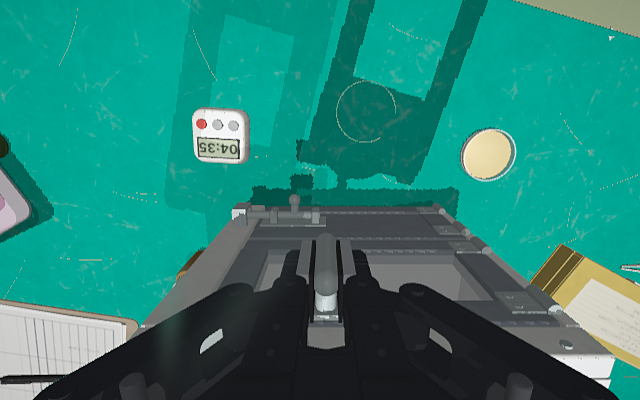

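The bar at (326,270) is between the pads (gap 10 mm). I'll swing the first 20°, then check the forces.

apply_moves --series '[[0.0, [-0.006, 0.001, 0], -0.044], [0.0, [-0.012, 0.0022, 0], -0.087], [0.0, [-0.0238, 0.0054, 0], -0.175], [0.0, [-0.0353, 0.0097, 0], -0.262], [0.0, [-0.0463, 0.0149, 0], -0.349]]'

```text
time: 12.3
tool_pos: [502.0, 37.5, 226.1]
tcp_rot: [179.7, 0.5, 173.6]
ft_force: [3.3, 6.4, -1.2]
finger_gap: 10.1
```

```bash
cat > sw.py <<'E'
from h import *
from bench import *
s=sense();print(s["tool_pos"],s["tcp_rot"],s["finger_gap"],s["ft_force"],s["wrist_torque"])
c=np.load("c.npy");p0=s["tool_pos"][:2]
h=cabw(c,(-75,112.5,0))[0,:2];d=p0-h
th=np.degrees(c[2]-np.arctan2(d[1],d[0]))%360 - (-np.degrees(np.arctan2(-130,-54)))%360
print("radius",np.hypot(*d),"leaf",th%360,"tool cw",193.86-s["tcp_rot"][2]%360)
for a in np.radians([8,16,24,32,40,48,56,64,72,80]):
    R=np.array([[np.cos(a),np.sin(a)],[-np.sin(a),np.cos(a)]]);print(round(np.degrees(a)),(-a).round(3),((R@d-d)/1000).round(4))
a=optics.snapshot("scene")["color"];cv2.imwrite("pics/sw%.0f.png"%(100*s["time"]),cv2.resize(a[60:260,200:400],None,fx=3,fy=3,interpolation=cv2.INTER_CUBIC));print("%.0f"%(100*s["time"]))
E
python3 sw.py; ls -t pics|head -1; cp pics/$(ls -t pics|head -1) pics/cur1.png
```

```text
[502.01346597  37.52843289 226.13346403] [179.65049225   0.47072323 173.63125091] 10.081363213099245 [ 3.2754143   6.42207304 -1.18341178] [ 0.80923026 -0.59795195  0.03318348]
radius 139.37870636993685 leaf 19.194840035507198 tool cw 20.22874908788924
8 -0.14 [-0.0165  0.0103]
16 -0.279 [-0.0314  0.0227]
24 -0.419 [-0.0445  0.0372]
32 -0.559 [-0.0554  0.0533]
40 -0.698 [-0.0639  0.0707]
48 -0.838 [-0.07    0.0892]
56 -0.977 [-0.0734  0.1084]
64 -1.117 [-0.0741  0.1278]
72 -1.257 [-0.0721  0.1471]
80 -1.396 [-0.0674  0.166 ]
1230
sw1230.png
```

View pics/cur1.png

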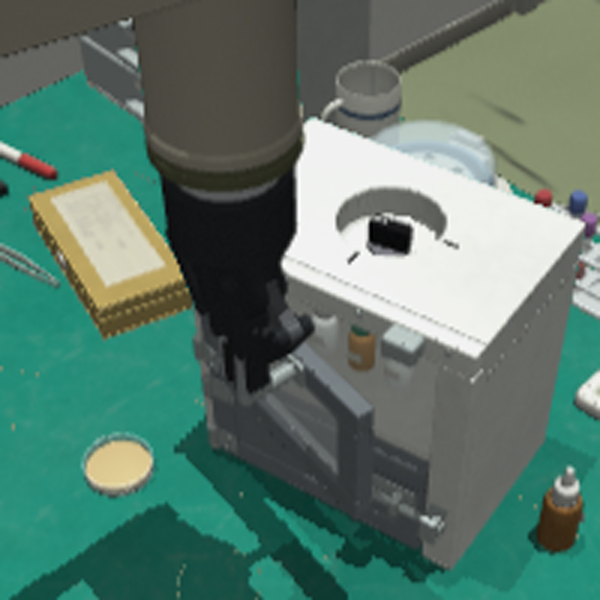

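The upper leaf is open about 20°, with its free edge at (370,410) and the vials showing behind it. The lower leaf and its bolt are unmoved and forces are small, so I'll carry on.

apply_moves --series '[[0.0, [-0.0165, 0.0103, 0], -0.14], [0.0, [-0.0314, 0.0227, 0], -0.279], [0.0, [-0.0445, 0.0372, 0], -0.419], [0.0, [-0.0554, 0.0533, 0], -0.559], [0.0, [-0.0554, 0.0533, 0], -0.559]]'

```text
time: 12.98
tool_pos: [446.4, 93.1, 226.2]
tcp_rot: [179.4, 0.5, 141.3]
ft_force: [8.4, 5.9, -5.6]
finger_gap: 10.4
```

```bash
python3 sw.py; cp pics/$(ls -t pics|head -1) pics/cur2.png
```

```text
[446.38148568  93.09304882 226.19305103] [179.43471673   0.50687239 141.33645583] 10.378972952979293 [ 8.44380138  5.94972776 -5.58366851] [ 0.69332972 -1.19806253  0.04227073]
radius 138.47546889315518 leaf 52.06937433817315 tool cw 52.52354416732766
8 -0.14 [-0.0082  0.0175]
16 -0.279 [-0.014   0.0359]
24 -0.419 [-0.0171  0.055 ]
32 -0.559 [-0.0175  0.0743]
40 -0.698 [-0.0152  0.0935]
48 -0.838 [-0.0103  0.1122]
56 -0.977 [-0.0028  0.13  ]
64 -1.117 [0.0071 0.1466]
72 -1.257 [0.0192 0.1617]
80 -1.396 [0.0333 0.1749]
1298
```

View pics/cur2.png

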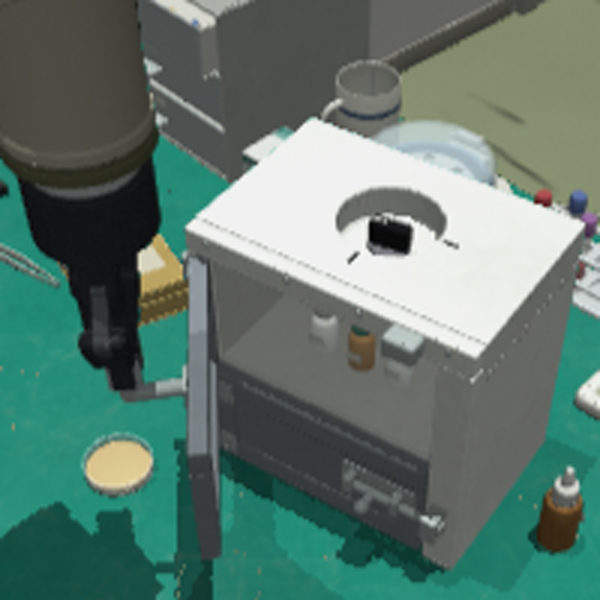

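The leaf stands at about 52°. A 10 N pull toward the hinge shows my radius is 1–2 mm too large, so I'll ease it slightly inward and go on.

apply_moves --series '[[0.0, [-0.0072, 0.0175, 0], -0.14], [0.0, [-0.0127, 0.0359, 0], -0.279], [0.0, [-0.0156, 0.055, 0], -0.419], [0.0, [-0.016, 0.0743, 0], -0.559], [0.0, [-0.016, 0.0743, 0], -0.559]]'

```text
time: 13.65
tool_pos: [429.4, 168.2, 226.1]
tcp_rot: [179.6, 0.5, 109.4]
ft_force: [-7.6, 1.0, 4.6]
finger_gap: 10.2
```

```bash
python3 sw.py; cp pics/$(ls -t pics|head -1) pics/cur3.png
```

```text
[429.4094587  168.23286585 226.11857204] [179.56444256   0.45506317 109.37184588] 10.185104999909674 [-7.61736276  1.03023264  4.6470488 ] [0.13941486 1.27774356 0.06937046]
radius 138.02157191650122 leaf 84.42245753739358 tool cw 84.48815412306736
8 -0.14 [0.0024 0.0191]
16 -0.279 [0.0074 0.0377]
24 -0.419 [0.015  0.0554]
32 -0.559 [0.0249 0.0719]
40 -0.698 [0.0371 0.0868]
48 -0.838 [0.0512 0.0999]
56 -0.977 [0.067  0.1109]
64 -1.117 [0.0842 0.1196]
72 -1.257 [0.1024 0.1259]
80 -1.396 [0.1213 0.1295]
1365
```

View pics/cur3.png

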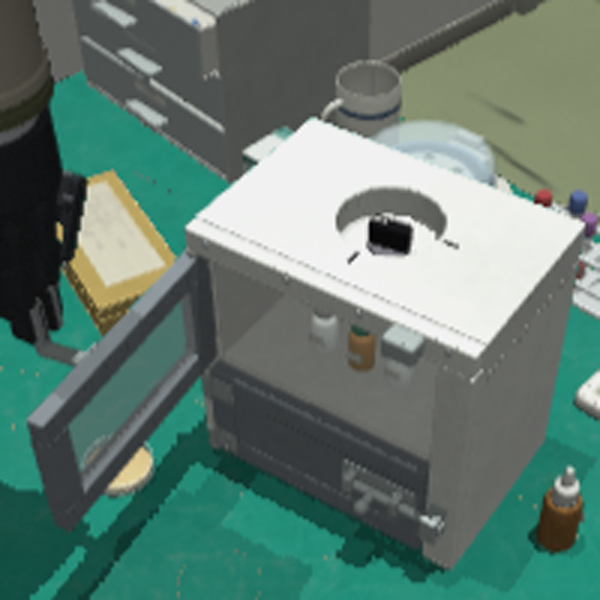

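It's at about 84°, so another 14° with a slight easing outward.

apply_moves --series '[[0.0, [0.0013, 0.0191, 0], -0.14], [0.0, [0.0048, 0.033, 0], -0.244], [0.0, [0.0048, 0.033, 0], -0.244], [0.0, [0.0048, 0.033, 0], -0.244]]'

```text
time: 14.2
tool_pos: [434.8, 200.6, 226.2]
tcp_rot: [179.5, 0.5, 95.5]
ft_force: [5.0, -0.1, -2.0]
finger_gap: 10.3
```

```bash
python3 sw.py
```

```text
[434.75136357 200.58603622 226.17220055] [179.50791108   0.48576969  95.52864133] 10.253877229366655 [ 4.99015902 -0.07710835 -1.98361679] [-0.05558626 -0.69598174  0.03948964]
radius 138.345845868058 leaf 98.05028166581847 tool cw 98.33135866909889
8 -0.14 [0.0068 0.018 ]
16 -0.279 [0.0161 0.035 ]
24 -0.419 [0.0277 0.0504]
32 -0.559 [0.0413 0.0641]
40 -0.698 [0.0566 0.0758]
48 -0.838 [0.0735 0.0853]
56 -0.977 [0.0915 0.0922]
64 -1.117 [0.1102 0.0967]
72 -1.257 [0.1295 0.0984]
80 -1.396 [0.1487 0.0975]
1420
```

apply_moves --series '[[0.2, [0, 0, 0], 0], [0.33, [0, 0, 0], 0], [0.33, [0, 0, 0], 0], [0.33, [0, 0, 0], 0]]'

```text
time: 14.75
tool_pos: [434.6, 200.4, 226.2]
tcp_rot: [179.5, 0.5, 95.5]
ft_force: [0.1, 0.0, 0.3]
finger_gap: 28.4
```

```bash
python3 sw.py; cp pics/$(ls -t pics|head -1) pics/cur4.png; python3 - <<'E'
from bench import *
import cv2
cv2.imwrite("pics/w9.png",optics.snapshot("wrist")["color"])
E
```

```text
[434.643367   200.42642541 226.17679491] [179.51741772   0.48320165  95.52274422] 28.350207133468622 [0.0503588  0.01247569 0.27840149] [-0.02200789  0.01727233  0.02970661]
radius 138.40337635445286 leaf 97.97412435907411 tool cw 98.33725578485985
8 -0.14 [0.0068 0.0181]
16 -0.279 [0.0161 0.035 ]
24 -0.419 [0.0276 0.0505]
32 -0.559 [0.0412 0.0642]
40 -0.698 [0.0565 0.0759]
48 -0.838 [0.0734 0.0854]
56 -0.977 [0.0914 0.0924]
64 -1.117 [0.1102 0.0969]
72 -1.257 [0.1294 0.0987]
80 -1.396 [0.1487 0.0977]
1475
```

View pics/cur4.png

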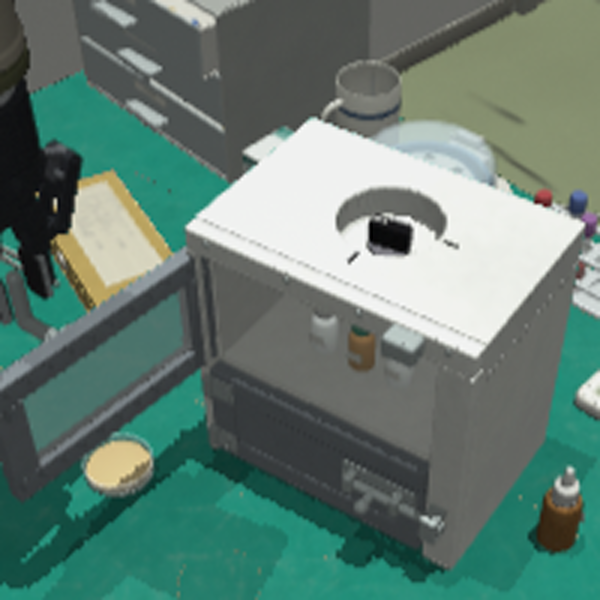

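View pics/w9.png

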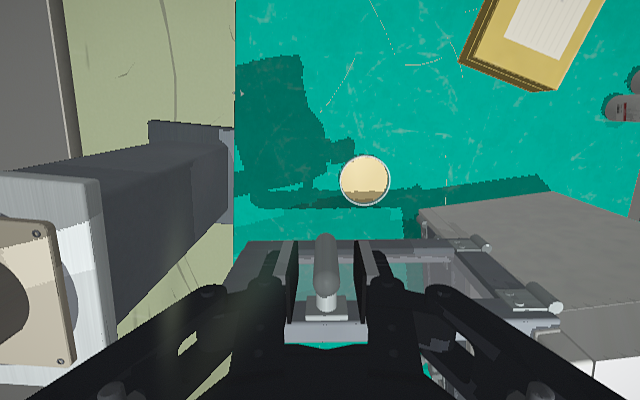

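The leaf is at about 98° and the handle at (326,275) is free between the open fingers (288, 365), with force near zero. I'll rise straight up and clear.

apply_moves --series '[[0.33, [0, 0, 0.03], 0], [0.33, [0, 0, 0.07], 0], [0.33, [0, 0, 0.12], 0], [0.33, [0, 0, 0.15], 0], [0.33, [0, 0, 0.15], 0]]'

```text
time: 15.48
tool_pos: [435.7, 200.9, 379.4]
tcp_rot: [179.2, 0.4, 95.5]
ft_force: [0.9, 0.4, -0.5]
finger_gap: 28.1
```

apply_moves --series '[[0.33, [-0.03, 0.05, 0.02], 0], [0.33, [-0.06, 0.1, 0.02], 0], [0.33, [-0.1, 0.14, 0.02], 0], [0.33, [-0.1, 0.14, 0.02], 0]]'

```text
time: 15.98
tool_pos: [332.9, 343.1, 398.1]
tcp_rot: [179.3, 0.4, 95.9]
ft_force: [0.1, 0.4, 0.4]
finger_gap: 28.4
```

```bash
python3 - <<'E'
from h import *
from bench import *
s=sense();print(s["time"],s["tool_pos"],s["ft_force"])
p=optics.snapshot("scene");cv2.imwrite("pics/fin_s.png",cv2.resize(p["color"][90:300,190:410],None,fx=2.8,fy=2.8,interpolation=cv2.INTER_CUBIC))
R,t,K=cam(p)
for q in["timer_centre","amber_dropper_centre","petri_centre","upper_handle"]:
    for d in spotter.search_frame(p,q)[:1]:print(q,round(d["p"],2),(R.T@(np.array(d["xyz"])-t)).round(1))
p=optics.snapshot("side");cv2.imwrite("pics/fin_d.png",cv2.resize(p["color"][100:310,200:420],None,fx=2.8,fy=2.8,interpolation=cv2.INTER_CUBIC))
# predicted leaf top free-edge rear/front
c=np.load("c.npy")
E
```

```text
15.975 [332.93517864 343.064143   398.09898453] [0.07216778 0.41628176 0.39712334]
timer_centre 0.69 [ 526.3 -106.7   20.9]
amber_dropper_centre 0.68 [ 688.7 -109.1   44.1]
petri_centre 0.96 [477.  195.9   5.9]
upper_handle 0.69 [452.1 148.6 168.6]
```

View pics/fin_s.png

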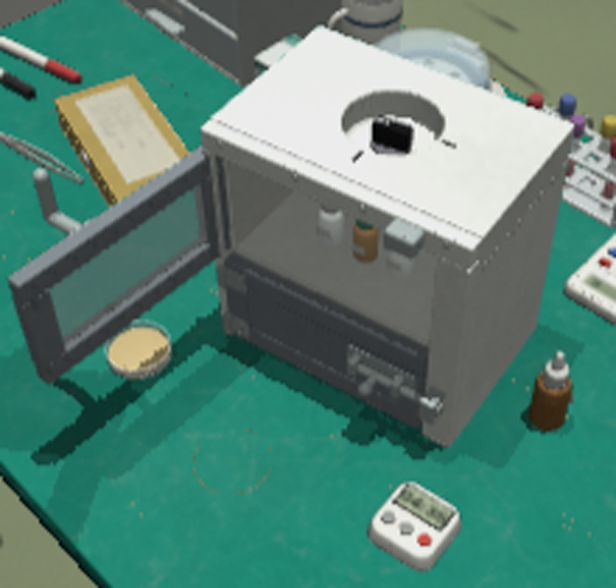

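View pics/fin_d.png

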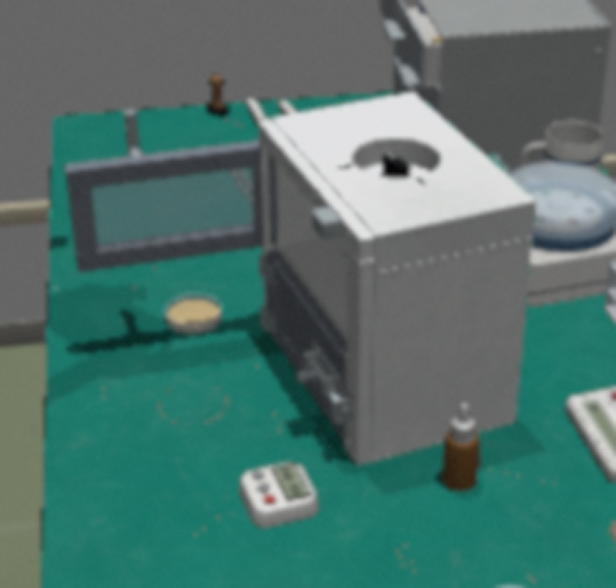

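Both pictures show the upper leaf open just past square and the knob bar across at (392,135). The lower leaf is shut with its bolt home at (430,403). In the scene picture the petri dish is at full-image pixel (239.6,215.4), against (239,215) at the start, so it hasn't moved.

```bash
python3 - <<'E'
from bench import *
print(hand_in()); print(sense()["time"])
E
```

```text
the job is handed in; nothing more can be done
None
the job is handed in; nothing more can be done
```

The upper leaf now stands open at about 98° (1.71 rad), the bolt is lifted, and I handed the job in at about 16 s. I gripped the sunken knob and turned it clockwise to about 1.44 rad. Then I took the upper handle from above, swung the leaf open, let go and moved the arm clear.

**Last checks:**
- **Cabinet:** the pictures show the knob bar lying across, the upper leaf just past square with the vials reachable, and the lower leaf shut with its bolt home.
- **Loose objects:** the timer and dropper bottle were found within about 3 mm of where they started. The network put the petri dish about 8 mm off, more than its stated accuracy. In the scene picture the dish is at the same pixel as at the start, to within about 1 px, so I take it as unmoved.
- **Forces:** the wrist force readings I took stayed at about 12 N or less, and were near zero once the arm was clear.
- **Small disagreement:** forces during the swing suggested my hinge or radius estimate was 1–2 mm off. I corrected for this as I went.

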